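# Drop the kiln props through the trap-door bin

## Robot

A 6-joint arm with a two-finger parallel gripper is mounted at the origin on the work surface. World frame = base frame: x ahead of the robot, y to its left, z up, the work surface at z = 0. Lengths are in m, angles in rad, forces in N, time in s.
With the tool pointing down it reaches from about 0.2 to 0.875 m from the base axis. Payload 3.4 kg.
Tool frame: the origin (TCP) lies on the mounting face of the last link; the fingertips stand 199 mm ahead of it and the grasp point (between the pads) lies 180 mm ahead of it; z points along the fingers, y is the line along which they close (so a half turn about z gives the same grasp; the last joint's range is limited). The gripper opens to 94 mm and grips with 3 to 60 N. Pads are 16 mm wide; open, the fingers measure 119 mm over their backs; the gripper's body (75 mm by 177 mm) begins 78 mm behind the grasp point.
Start: joints at [0.999, 0.276, 1.505, -0, 1.361, -0.121], TCP at [0.251, 0.518, 0.405] pointing down, gripper open.
Joint ranges: [-2.89, 2.89], [-0.75, 2.08], [0.22, 2.7], [-1.18, 4.32], [0.11, 2.71], [-2.7, 2.7]. Speed limits (rad/s): [2.57, 2.57, 3.14, 3.14, 3.14, 3.14].

## Interface

Orientations are given as a 3x3 rotation matrix whose columns are the frame's x, y, z axes.
In Python, from plant import status, optics, arm gives the robot as it stands.
- The arm moves only by the tool apply_moves, never from a script. Its argument "rows" is a list of rows, each a list of 2 entries, a list of its own where there are three numbers: the shift along the tool's x, y, z each as a share of 50 cm, from -1 to 1, then the turn, a rotation vector about the tool's x, y, z each as a share of pi rad, from -1 to 1. In form: [[[tx, ty, tz], [ax, ay, az]], ...]. A call has 1 to 10 rows; each row is the pose to reach, as a shift and turn from the pose commanded when the call began, along the tool's axes at that moment, turning the shorter way round; what a row does not reach only later rows make up. A row lasts 1/8 s, in which the tool goes at most 62.5 mm and 10.7 degrees, less where a joint would pass 70% of its speed; a pose out of reach is approached as far as the arm can. A call with a number of a shift or a turn outside -1 to 1 is refused whole. A call with a gripper value outside its range is refused whole. "hand" is the closure, from -1 (fully open) to 1 (shut), set as the call begins (left out, the last holds). The fingers move at their own pace and stop on an object; "grip_force" is the grip in N (left out, the last holds). Time passes only in rows, so rows that repeat a pose let the fingers close. It gives the time, the measured TCP pose, the force, the opening and the grip force at its end, in the units of the state.
- status.get_obs(): the state, without advancing time (a new reading comes with each control period).
- optics.grab_frame(name): name is "side" or "top" or "wrist"; returns the picture (480x640x3 uint8, blue, green, red); there is no depth.
- optics.get_calibration(name): a dict with "intrinsics" (3x3 intrinsics, pixels), "rvec" (rotation vector, rad) and "tvec" (3), from world to camera coordinates, as OpenCV has them; the wrist camera has in their place "T_tool_cam" (4x4, takes a point from camera to tool coordinates, whose origin is the TCP and whose axes are the flange's). Camera axes: x right, y down, z forward; pixel columns grow to the right and rows downward; lengths in m; the calibration is good to about 2 mm. A picture is of the moment at which its call begins: read the wrist's pose just before it. get_calibration takes no time and is no camera call.
- arm.hand_in(): hands the job in; it is judged then, once.
The state is a dict: "time": time; "joint_pos": joint angles; "qvel": joint speeds; "joint_efforts": joint torques, N m; "tcp_pos": TCP position; "ee_rot": TCP orientation; "contact_force": force on the tool from outside, world axes, zero at the start; "torque": the same for the moment, N m; "gripper_width": finger opening in m; "finger_force": force on a finger pad.
Only numpy, scipy, OpenCV 4.12 (cv2) and the standard library are available. Lean on these libraries where they do the work, as an engineer would, in place of code of your own. Each camera call takes 0.05 s, during which the arm holds its last target. There are 200 camera calls.

## Task

Swing the trap-door of the loaded drop-bottom bin open by its lever so that all three kiln props fall into the carton below. Then swing the door fully shut again and slide its bolt all the way across in front of the lever to latch it. Leave the empty bin beside it shut.

Things in the scene. Friction and masses are not known exactly. Their poses are not given: they have to be found in the camera images.
- hopper: The drop-bottom bin with three kiln props in it (its twin is empty): open-topped plywood box, outside 112 x 106 mm, walls 190 to 260 mm above the table, front panel down to 100 mm, on four posts. Fixed. Origin on the table under its middle; z up, x from its front to its rear, where the bolt is, y to the lever's side. Bottom: steel trap-door, hinge line parallel to y at x = 50, z = 184 mm.
- gate (a joint): Angle of the loaded bin's trap-door and lever (one piece), rad: 0 = shut, 1.3 = fully open (end stops). The lever, a 12 mm square bar outside the box at y = 78 to 90 mm, rises from the hinge line; shut it leans 0.663 rad to the hopper's +x; drawing its top some 160 mm to -x, over the upright, opens the door. Stiff hinge, 0.5 N m (4 to 6 N at the grip): stays where it is left.
- gate_bar (a point): Middle of the black round grip at the lever's top, diameter 16 mm, parallel to the hopper's y from y = 87 to 152 mm. In the hopper's frame this point is at x = 50 + 135 sin(0.663 - gate), y = 120, z = 184 + 135 cos(0.663 - gate) mm: (133, 120, 290) when shut, highest 319. It can be pushed either way with closed fingers from above.
- bolt (a joint): Travel of the loaded bin's slide bolt, m: 0 = drawn back, 0.040 = fully across (end stop). A 12 mm square bar along the box's rear (hopper frame x = 71 to 83, z = 251 to 263 mm) that slides to +y, in front of (-x side of) the shut lever, and then blocks it. It passes only if gate is under about 0.1 rad. Friction 1.5 N; stays where it is left.
- bolt_knob (a point): Point on the axis of the upright round knob on the bolt, diameter 18 mm, rising from z = 263 to 305 mm; this point is at z = 290 mm. In the hopper's frame: x = 77 mm, y = -20 mm + bolt. The bolt's two guides, 14 mm wide, centred at y = -48 and +48 mm, are 268 mm high.
- carton: Open cardboard carton standing under the loaded bin between its posts, outside 180 mm (its x) x 116 mm (y) x 70 mm high, walls 4 mm; origin under its middle. Loose, about 0.3 kg.
- prop0: Kiln prop: white ceramic cylinder 28 mm in diameter, 32 mm high, about 50 g; origin in the middle of its underside. At the start it stands on the trap-door in the loaded bin.
- prop1: A second prop, just like prop0.
- prop2: A third prop, just like prop0.
- spare_gate (a joint): Trap-door angle of the empty twin bin beside the loaded one, rad, 0 = shut. Same construction, already shut and bolted; not to be opened.
Not all that is in view belongs to the job. Leave any red or turquoise look-alike of the prop2 alone. What is shaped like the prop1 but purple is not meant.

How it is judged:
On the way, in this order (a step that is already met when the one before it is completed fails the run):
1. the trap-door is swung open and all three props lie in the carton (value of joint gate above 0.7 rad and x of prop0 in the frame of carton between -0.088 and 0.088 m and y of prop0 in the frame of carton between -0.056 and 0.056 m and z of each of prop0, prop1, prop2 in the frame of carton below 0.07 m and x of prop1 in the frame of carton between -0.088 and 0.088 m and y of prop1 in the frame of carton between -0.056 and 0.056 m and x of prop2 in the frame of carton between -0.088 and 0.088 m and y of prop2 in the frame of carton between -0.056 and 0.056 m), for 0.2 s.
2. the trap-door is swung shut again (value of joint gate below 0.15 rad), for 0.1 s.
At the end, for the whole second after the job is handed in: The loaded bin's trap-door is shut (gate under 0.17 rad), its bolt is across (bolt over 30 mm of its 40), and all three props lie at rest in the carton (value of joint gate below 0.17 rad and value of joint bolt above 0.03 m and x of prop0 in the frame of carton between -0.088 and 0.088 m and y of prop0 in the frame of carton between -0.056 and 0.056 m and z of each of prop0, prop1, prop2 in the frame of carton below 0.07 m and x of prop1 in the frame of carton between -0.088 and 0.088 m and y of prop1 in the frame of carton between -0.056 and 0.056 m and x of prop2 in the frame of carton between -0.088 and 0.088 m and y of prop2 in the frame of carton between -0.056 and 0.056 m and linear speed of each of prop0, prop1, prop2 below 0.03 m/s); the robot touches nothing.
It fails at once if the empty bin's trap-door was opened (value of joint spare_gate above 0.2 rad).
It also fails if it takes over 48 s, if anything falls off the work surface, if the arm or the gripper's body presses on something with over 40 N, if the wrist force passes 120 N, or if a joint passes its speed limit or range.

## Working session

There is one attempt and no reset: what is moved stays moved. The work goes in short steps, Python scripts to look and compute and a tool call to move; the robot and the scene stay as the last step left them, time stands still between calls to the robot, and variables do not carry over. Pictures are saved under pics/ and viewed, at most 10 in all, crops included, and the job is handed in when it is done.

Besides the shell and the picture viewer there is one more tool, called after ">>>" in YAML: its name, and indented under it one key for each argument. apply_moves: Moves the arm, as the interface text tells. Its arguments: {"type":"object","properties":{"rows":{"type":"array","items":{"type":"array"}},"hand":{"type":"number"},"grip_force":{"type":"number"}},"required":["rows"]}

```bash
mkdir -p pics; ls; python3 - <<'E'
from plant import status, optics
import cv2
o=status.get_obs(); print(o['tcp_pos'],o['ee_rot'],o['time'])
for n in('side','top'):
    cv2.imwrite(f'pics/{n}0.png',optics.grab_frame(n)); print(optics.get_calibration(n))
print(optics.get_calibration('wrist'))
E
```

```text
pics
[0.25040478 0.51737441 0.40380149] [[-9.00105694e-01  4.35670557e-01 -9.51748457e-04]
 [ 4.35671561e-01  9.00104357e-01 -1.56139873e-03]
 [ 1.76417476e-04 -1.82007363e-03 -9.99998328e-01]] 0.0
{'intrinsics': array([[569.46495237,   0.        , 311.93232242],
       [  0.        , 569.46495237, 235.81287975],
       [  0.        ,   0.        ,   1.        ]]), 'rvec': array([ 2.41366556, -0.15898714,  0.0440715 ]), 'tvec': array([-0.46540936,  0.17143875,  1.13948016])}
{'intrinsics': array([[510.24622218,   0.        , 312.37191512],
       [  0.        , 510.24622218, 240.54528724],
       [  0.        ,   0.        ,   1.        ]]), 'rvec': array([ 2.1683321 , -2.16633334,  0.0821114 ]), 'tvec': array([-0.02007293,  0.47772107,  1.27345962])}
{'intrinsics': array([[411.9164755 ,   0.        , 314.95677269],
       [  0.        , 411.9164755 , 234.99473032],
       [  0.        ,   0.        ,   1.        ]]), 'T_tool_cam': array([[ 7.04898162e-04, -9.68368384e-01, -2.49523900e-01,
         7.19878842e-02],
       [ 9.99999725e-01,  7.39853029e-04, -4.62974262e-05,
        -2.92474577e-04],
       [ 2.29443977e-04, -2.49523798e-01,  9.68368639e-01,
         1.90475801e-02],
       [ 0.00000000e+00,  0.00000000e+00,  0.00000000e+00,
         1.00000000e+00]])}
```

View pics/side0.png

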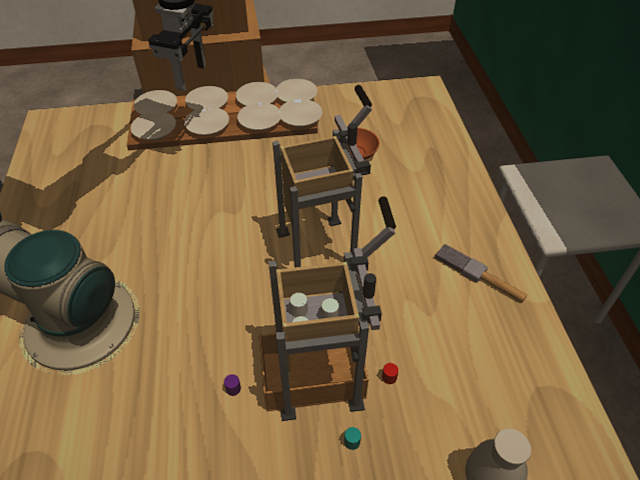

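View pics/top0.png

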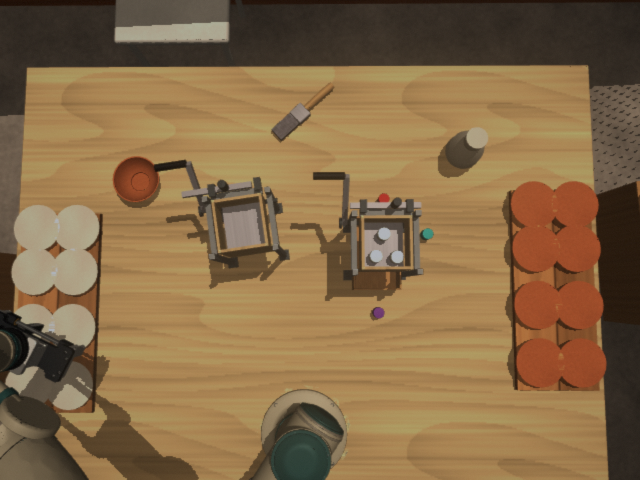

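The loaded bin (three white props) is at top px (387,243) / side (317,305). Its grip is at top (329,176) / side (387,212) and its knob at top (397,203) / side (370,286). Things that could be mistaken for it: the empty twin at top (240,225), with its grip at (171,166); and for the props, red (384,199), turquoise (428,234) and purple (378,313). I choose the bin with the white props and check it in a close crop.

```bash
python3 - <<'E'
import cv2,numpy as np
t=cv2.imread('pics/top0.png')[160:300,300:440]; s=cv2.imread('pics/side0.png')[190:350,260:410]
c=np.hstack([cv2.resize(t,(400,400),interpolation=2),cv2.resize(s,(375,400),interpolation=2)])
cv2.imwrite('pics/crop.png',c)
E
```

```text
(no output)
```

View pics/crop.png

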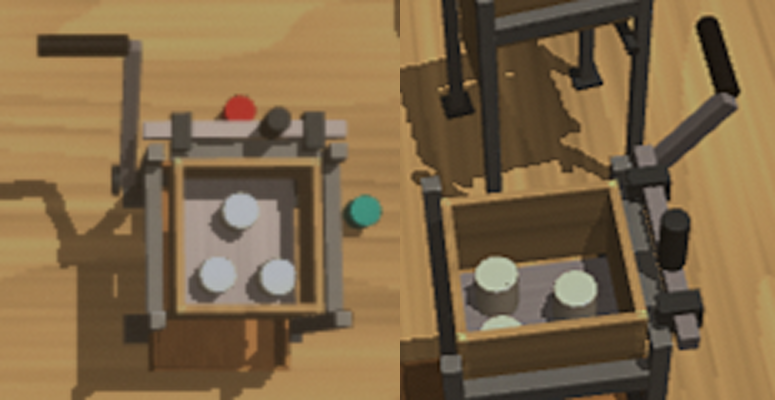

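The crop confirms it: three white props in the bin, the lever on its left with the grip at crop (38..128,45) and the knob top at crop (281,118). I fit the pose from both views.

```bash
cat >h.py <<'E'
import numpy as np,cv2
from plant import optics
from scipy.optimize import least_squares
def proj(n,P):
    c=optics.get_calibration(n); return cv2.projectPoints(np.array(P,float),c['rvec'],c['tvec'],c['intrinsics'],None)[0][:,0]
def W(p,P):
    P=np.array(P,float); c,s=np.cos(p[2]),np.sin(p[2])
    return np.c_[p[0]+c*P[:,0]-s*P[:,1],p[1]+s*P[:,0]+c*P[:,1],P[:,2]]
E
python3 - <<'E'
from h import *
B=[[.056,.053,.26],[.056,-.053,.26],[-.056,.053,.26],[-.056,-.053,.26],[.133,.152,.290],[.133,.087,.290],[.077,-.02,.305]]
T=np.array([[175,160],[324,160],[172,312],[322,315],[38,45],[128,45],[281,118]])/2.857+[300,160]
S=(np.array([[612,184],[645,340],[443,200],[462,367],[708,22],[733,92],[676,213]])-[400,0])/2.5+[260,190]
f=lambda p:np.r_[proj('top',W(p,B))-T,proj('side',W(p,B))-S].ravel()
r=least_squares(f,[.45,-.2,0],loss='soft_l1'); print(r.x); print(f(r.x).reshape(-1,2).round(1))
print(W(r.x,[[.133,.12,.29],[.077,-.02,.29]]))
E
```

```text
[ 0.45426993 -0.17864992  0.00647547]
[[  0.3  -1.3]
 [ -0.7  -1.7]
 [  2.1  -0.5]
 [  1.3  -1.9]
 [  0.2  -0.4]
 [  0.6  -0.6]
 [  1.6  -0.6]
 [  0.8  -2.4]
 [  0.1  -8.8]
 [ -2.2  -0.9]
 [ -3.1 -10.4]
 [ -1.7   0.1]
 [ -3.    0.7]
 [ -0.7   3.8]]
[[ 0.58649009 -0.05779121  0.29      ]
 [ 0.53139783 -0.1981509   0.29      ]]
```

```bash
cat >ov.py <<'E'
from h import *
import sys
p=[float(a) for a in sys.argv[1:4]]
out=[]
for n,y,x in(('top',150,290),('side',190,250)):
    im=cv2.imread(f'pics/{n}0.png'); k=2.5
    c=cv2.resize(im[y:y+200,x:x+160],None,fx=k,fy=k,interpolation=2)
    L=[[[a,b,z] for a,b in((.056,.053),(.056,-.053),(-.056,-.053),(-.056,.053),(.056,.053))] for z in(.26,.19)]
    L+=[[[.133,.087,.29],[.133,.152,.29]],[[.077,-.02,.263],[.077,-.02,.305]],[[.05,.084,.184],[.133,.084,.29]]]
    for l in L:
        q=(proj(n,W(p,l))+.5-[x,y])*k
        cv2.polylines(c,[q.round().astype(int)],False,(0,255,0) if n else 0,1)
    out.append(c)
cv2.imwrite('pics/ov%s.png'%sys.argv[4],np.hstack(out))
c=optics.get_calibration('side');R=cv2.Rodrigues(c['rvec'])[0];print(-R.T@c['tvec'])
E
python3 ov.py .4543 -.1786 .0065 1
```

```text
[ 0.39347737 -0.68085862  0.96229894]
```

View pics/ov1.png

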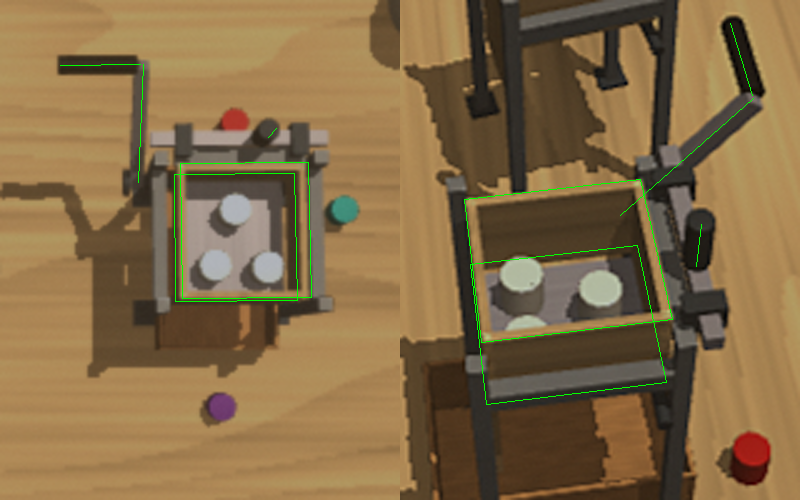

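The overlay matches the scene: rim, lever, grip and knob all fall on the model in both views (rim at z=260, grip at left-panel (58..137,65)). I close the fingers, lift, and travel over.

>>> apply_moves:
  rows:
    - [[0,0,-0.12],[0,0,0]]
    - [[0,0,-0.24],[0,0,0]]
    - [[0,0,-0.34],[0,0,-0.04]]
    - [[-0.1,-0.06,-0.34],[0,0,-0.08]]
    - [[-0.2,-0.12,-0.34],[0,0,-0.12]]
    - [[-0.3,-0.18,-0.34],[0,0,-0.143]]
    - [[-0.4,-0.24,-0.34],[0,0,-0.143]]
    - [[-0.5,-0.3,-0.34],[0,0,-0.143]]
    - [[-0.6,-0.37,-0.34],[0,0,-0.143]]
    - [[-0.7,-0.43,-0.34],[0,0,-0.143]]
  hand: 1
  grip_force: 20

```text
time: 1.35
tcp_pos: [0.4724, 0.1697, 0.5745]
ee_rot: [[-1.0, 0.002, -0.0], [0.002, 1.0, 0.0], [0.0, 0.0, -1.0]]
contact_force: [0.4, 0.5, 0.1]
gripper_width: 0.0007
finger_force: 0.0
```

```bash
cat >d.py <<'E'
import sys
from h import *
from plant import status
o=status.get_obs(); P=[.4543,-.1786,.0065]
# args: hopper-frame x y (mm) and tip z (mm) -> tool shift shares
g=np.array([float(a) for a in sys.argv[1:4]])/1000
w=W(P,[g])[0]; w[2]+=.199
R=o['ee_rot']; print('t',o['time'],'tcp',o['tcp_pos'].round(4),'shares',(R.T@(w-o['tcp_pos'])/.5).round(3))
print('yaw(y axis) deg',np.degrees(np.arctan2(R[1,1],R[0,1])),'tilt',R[:,2].round(3),'F',o['contact_force'].round(1),'grip',o['gripper_width'],o['joint_pos'].round(2))
t=W(P,[[0,0,0]])[0]; c,s=np.cos(P[2]),np.sin(P[2]); d=o['tcp_pos']+.199*R[:,2]-t
print('tip hopper mm',(1e3*np.array([c*d[0]+s*d[1],-s*d[0]+c*d[1],d[2]])).round(1))
E
python3 d.py 165 122 350
```

```text
t 1.35 tcp [0.4724 0.1697 0.5745] shares [-0.293 -0.45   0.051]
yaw(y axis) deg 89.90133038402655 tilt [-0.  0. -1.] F [0.4 0.5 0.1] grip 0.000689877183625584 [ 0.21  0.11  1.31  0.    1.72 -1.36]
tip hopper mm [ 20.3 348.2 375.5]
```

>>> apply_moves:
  rows:
    - [[-0.1,-0.1,0.02],[0,0,0]]
    - [[-0.18,-0.2,0.02],[0,0,0]]
    - [[-0.26,-0.3,0.02],[0,0,0]]
    - [[-0.3,-0.4,0.02],[0,0,0]]
    - [[-0.3,-0.45,0.04],[0,0,0]]
    - [[-0.3,-0.45,0.1],[0,0,0]]
    - [[-0.3,-0.45,0.16],[0,0,0]]
    - [[-0.3,-0.45,0.22],[0,0,0]]
    - [[-0.3,-0.45,0.22],[0,0,0]]

```text
time: 2.48
tcp_pos: [0.6211, -0.0537, 0.4617]
ee_rot: [[-1.0, 0.002, -0.006], [0.002, 1.0, 0.001], [0.006, 0.001, -1.0]]
contact_force: [0.3, 0.1, 0.1]
gripper_width: 0.0005
finger_force: 0.0
```

```bash
python3 d.py -15 122 265; python3 - <<'E'
from plant import optics
import cv2
a=optics.grab_frame('side')[100:400,200:500]; b=optics.grab_frame('top')[100:340,230:470]
import numpy as np
cv2.imwrite('pics/m1.png',np.hstack([cv2.resize(a,(400,400)),cv2.resize(b,(400,400))]))
E
```

```text
t 2.475 tcp [ 0.6211 -0.0537  0.4617] shares [ 0.365 -0.007 -0.002]
yaw(y axis) deg 89.90116355957892 tilt [-0.006  0.001 -1.   ] F [0.3 0.1 0.1] grip 0.0004994335496145365 [-0.2   0.33  1.29  0.    1.53 -1.77]
tip hopper mm [166.3 124.1 262.7]
```

View pics/m1.png

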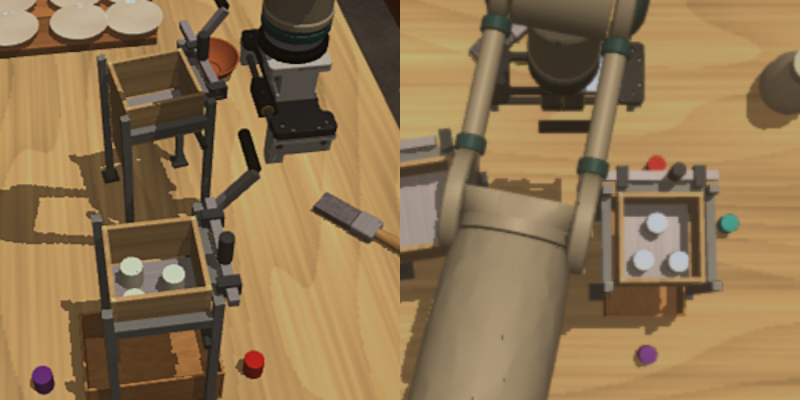

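The hand stands on the +x side of the grip, which is untouched at panel (565,127) in the top view. Now I push toward -x.

>>> apply_moves:
  rows:
    - [[0.03,-0.006,0],[0,0,0]]
    - [[0.05,-0.006,0],[0,0,0]]
    - [[0.08,-0.006,0],[0,0,0]]
    - [[0.11,-0.006,0],[0,0,0]]
    - [[0.14,-0.006,0],[0,0,0]]
    - [[0.17,-0.006,0],[0,0,0]]
    - [[0.2,-0.006,0],[0,0,0]]
    - [[0.23,-0.006,0],[0,0,0]]
    - [[0.26,-0.006,0],[0,0,0]]
    - [[0.29,-0.006,0],[0,0,0]]

```text
time: 3.82
tcp_pos: [0.4756, -0.0564, 0.4639]
ee_rot: [[-1.0, 0.002, -0.001], [0.002, 1.0, 0.001], [0.001, 0.001, -1.0]]
contact_force: [3.8, -0.3, -3.2]
gripper_width: 0.0003
finger_force: 2.1
```

>>> apply_moves:
  rows:
    - [[0.02,0,0],[0,0,0]]
    - [[0.04,0,0],[0,0,0]]
    - [[0.05,0,0],[0,0,0]]
    - [[0.05,0,0],[0,0,0]]
    - [[0.05,0,0],[0,0,0]]
    - [[0.05,0,0],[0,0,0]]

```text
time: 4.58
tcp_pos: [0.4513, -0.0564, 0.4647]
ee_rot: [[-1.0, 0.001, -0.001], [0.001, 1.0, 0.0], [0.001, 0.0, -1.0]]
contact_force: [0.8, 0.0, -0.6]
gripper_width: 0.0001
finger_force: 0.5
```

```bash
python3 d.py -5 122 350; python3 - <<'E'
from plant import optics
import cv2
a=optics.grab_frame('side')[180:440,200:460]; b=optics.grab_frame('top')[120:340,280:500]
import numpy as np
cv2.imwrite('pics/m2.png',np.hstack([cv2.resize(a,(400,400)),cv2.resize(b,(400,400))]))
E
```

```text
t 4.575 tcp [ 0.4513 -0.0564  0.4647] shares [ 0.006 -0.    -0.169]
yaw(y axis) deg 89.91437556152903 tilt [-0.001  0.    -1.   ] F [ 0.8  0.  -0.6] grip 8.859388962140279e-05 [-0.28  0.06  1.63 -0.    1.45 -1.85]
tip hopper mm [ -2.5 122.3 265.7]
```

View pics/m2.png

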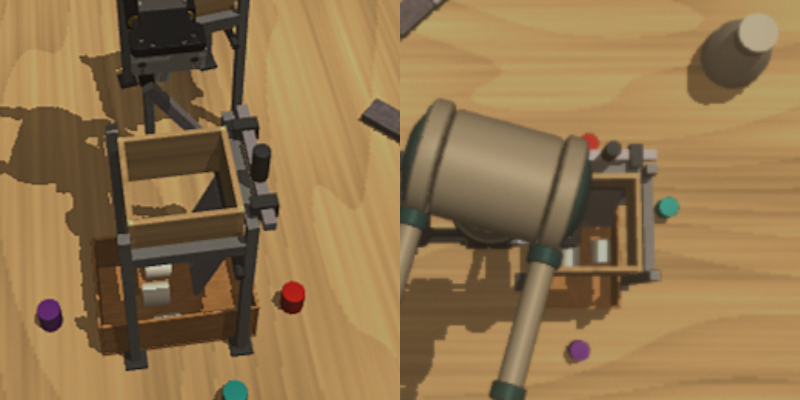

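All three props lie in the carton (side panel (158,270), (155,293), (165,316)) and the door hangs open. Now I cross to the other side of the grip.

>>> apply_moves:
  rows:
    - [[-0.01,0,-0.06],[0,0,0]]
    - [[-0.01,0,-0.15],[0,0,0]]
    - [[0.04,0,-0.16],[0,0,0]]
    - [[0.12,0,-0.16],[0,0,0]]
    - [[0.13,0,-0.15],[0,0,0]]
    - [[0.13,0,-0.06],[0,0,0]]
    - [[0.13,0,0],[0,0,0]]
    - [[0.13,0,0],[0,0,0]]

```text
time: 5.68
tcp_pos: [0.3862, -0.0561, 0.4626]
ee_rot: [[-1.0, 0.002, -0.005], [0.002, 1.0, 0.002], [0.005, 0.002, -1.0]]
contact_force: [0.3, -0.2, 0.2]
gripper_width: 0.0004
finger_force: 0.0
```

```bash
python3 d.py 117 122 265
```

```text
t 5.675 tcp [ 0.3862 -0.0561  0.4626] shares [-0.369  0.001 -0.005]
yaw(y axis) deg 89.91269581186974 tilt [-0.005  0.002 -1.   ] F [ 0.3 -0.2  0.2] grip 0.00043041198566375993 [-0.32 -0.04  1.74  0.    1.45 -1.89]
tip hopper mm [-68.4 123.3 263.6]
```

>>> apply_moves:
  rows:
    - [[-0.04,0,0],[0,0,0]]
    - [[-0.08,0,0],[0,0,0]]
    - [[-0.12,0,0],[0,0,0]]
    - [[-0.16,0,0],[0,0,0]]
    - [[-0.2,0,0],[0,0,0]]
    - [[-0.24,0,0],[0,0,0]]
    - [[-0.27,0,0],[0,0,0]]
    - [[-0.3,0,0],[0,0,0]]
    - [[-0.32,0,0],[0,0,0]]
    - [[-0.33,0,0],[0,0,0]]

```text
time: 6.92
tcp_pos: [0.5515, -0.0565, 0.4625]
ee_rot: [[-1.0, 0.001, -0.008], [0.001, 1.0, 0.001], [0.008, 0.001, -1.0]]
contact_force: [-8.1, -0.3, -4.7]
gripper_width: 0.0003
finger_force: 3.6
```

```bash
python3 d.py 117 122 265
```

```text
t 6.925 tcp [ 0.5515 -0.0565  0.4625] shares [-0.038  0.001 -0.003]
yaw(y axis) deg 89.92279095655472 tilt [-0.008  0.001 -1.   ] F [-8.1 -0.3 -4.7] grip 0.00030329453753201886 [-0.23  0.22  1.44 -0.    1.49 -1.8 ]
tip hopper mm [ 96.4 121.6 263.5]
```

Now I go to the stop in small steps.

>>> apply_moves:
  rows:
    - [[-0.015,0,0],[0,0,0]]
    - [[-0.025,0,0],[0,0,0]]
    - [[-0.032,0,0],[0,0,0]]
    - [[-0.038,0,0],[0,0,0]]
    - [[-0.038,0,0],[0,0,0]]

```text
time: 7.55
tcp_pos: [0.5695, -0.0565, 0.4618]
ee_rot: [[-1.0, 0.001, -0.012], [0.001, 1.0, 0.001], [0.012, 0.001, -1.0]]
contact_force: [-8.3, -0.6, -6.1]
gripper_width: 0.0005
finger_force: 4.2
```

```bash
python3 d.py 117 122 265
```

```text
t 7.55 tcp [ 0.5695 -0.0565  0.4618] shares [-0.002  0.001 -0.004]
yaw(y axis) deg 89.91440426207961 tilt [-0.012  0.001 -1.   ] F [-8.3 -0.6 -6.1] grip 0.0004534555994443855 [-0.22  0.25  1.4  -0.    1.5  -1.79]
tip hopper mm [113.6 121.6 262.8]
```

>>> apply_moves:
  rows:
    - [[-0.004,0,0],[0,0,0]]
    - [[-0.008,0,0],[0,0,0]]
    - [[-0.008,0,0],[0,0,0]]

```text
time: 7.92
tcp_pos: [0.5724, -0.0565, 0.4613]
ee_rot: [[-1.0, 0.002, -0.016], [0.002, 1.0, 0.001], [0.016, 0.001, -1.0]]
contact_force: [-11.7, -0.7, -6.5]
gripper_width: 0.0002
finger_force: 5.8
```

>>> apply_moves:
  rows:
    - [[-0.004,0,0],[0,0,0]]
    - [[-0.008,0,0],[0,0,0]]
    - [[-0.008,0,0],[0,0,0]]

```text
time: 8.3
tcp_pos: [0.574, -0.0565, 0.4612]
ee_rot: [[-1.0, 0.002, -0.024], [0.002, 1.0, 0.001], [0.024, 0.001, -1.0]]
contact_force: [-19.9, -0.5, -3.2]
gripper_width: 0.0006
finger_force: 9.7
```

The force has risen to 20 N, so the stop is reached. I back off and go to the knob.

>>> apply_moves:
  rows:
    - [[0.04,0,0],[0,0,0]]
    - [[0.06,0,-0.08],[0,0,0]]
    - [[0.07,0,-0.15],[0,0,0]]
    - [[0.08,-0.06,-0.18],[0,0,0]]
    - [[0.08,-0.16,-0.18],[0,0,0]]
    - [[0.08,-0.26,-0.18],[0,0,0]]
    - [[0.08,-0.36,-0.18],[0,0,0]]
    - [[0.08,-0.36,-0.18],[0,0,0]]

```text
time: 9.3
tcp_pos: [0.5397, -0.2403, 0.5541]
ee_rot: [[-1.0, 0.006, 0.002], [0.006, 1.0, -0.002], [-0.002, -0.002, -1.0]]
contact_force: [-0.1, 0.1, 0.2]
gripper_width: 0.0002
finger_force: 0.0
```

```bash
python3 d.py 77 -56 278
```

```text
t 9.3 tcp [ 0.5397 -0.2403  0.5541] shares [0.017 0.013 0.154]
yaw(y axis) deg 89.65590310067864 tilt [ 0.002 -0.002 -1.   ] F [-0.1  0.1  0.2] grip 0.0002130618577744366 [-0.54  0.26  1.17 -0.    1.71 -2.1 ]
tip hopper mm [ 85.4 -62.6 355.1]
```

>>> apply_moves:
  rows:
    - [[0.016,0.01,0],[0,0,0]]
    - [[0.016,0.01,0.08],[0,0,0]]
    - [[0.016,0.01,0.15],[0,0,0]]
    - [[0.016,0.01,0.153],[0,0,0]]
    - [[0.016,0.01,0.153],[0,0,0]]

```text
time: 9.93
tcp_pos: [0.5306, -0.2306, 0.4799]
ee_rot: [[-1.0, 0.0, 0.002], [0.0, 1.0, -0.001], [-0.002, -0.001, -1.0]]
contact_force: [1.1, 0.4, 0.6]
gripper_width: 0.0008
finger_force: 0.0
```

```bash
python3 d.py 77 -5 278;python3 - <<'E'
from plant import optics
import cv2
a=optics.grab_frame('side')[180:440,200:460]; b=optics.grab_frame('top')[120:340,280:500]
import numpy as np
cv2.imwrite('pics/m3.png',np.hstack([cv2.resize(a,(400,400)),cv2.resize(b,(400,400))]))
E
```

```text
t 9.925 tcp [ 0.5306 -0.2306  0.4799] shares [-0.001  0.095  0.006]
yaw(y axis) deg 89.99020029058082 tilt [ 0.002 -0.001 -1.   ] F [1.1 0.4 0.6] grip 0.000832409980844733 [-0.53  0.25  1.36  0.    1.53 -2.1 ]
tip hopper mm [ 76.5 -52.7 280.9]
```

View pics/m3.png

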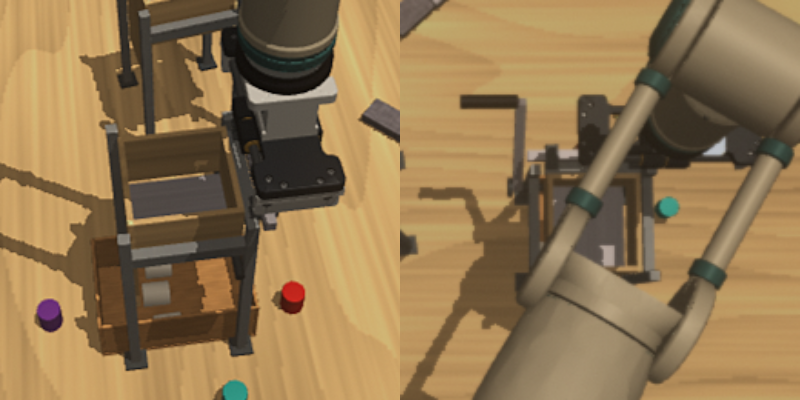

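The door is shut (floor plate in place, lever back at the top-view panel (490,101)). The hand stands at the knob, so I push +y.

>>> apply_moves:
  rows:
    - [[0,0.02,0.004],[0,0,0]]
    - [[0,0.035,0.004],[0,0,0]]
    - [[0,0.05,0.004],[0,0,0]]
    - [[0,0.065,0.004],[0,0,0]]
    - [[0,0.08,0.004],[0,0,0]]
    - [[0,0.09,0.004],[0,0,0]]
    - [[0,0.095,0.004],[0,0,0]]
    - [[0,0.095,0.004],[0,0,0]]

```text
time: 11.02
tcp_pos: [0.5303, -0.1837, 0.476]
ee_rot: [[-1.0, 0.001, -0.0], [0.001, 1.0, 0.001], [0.0, 0.001, -1.0]]
contact_force: [-0.2, -0.2, -0.4]
gripper_width: 0.0004
finger_force: 0.1
```

```bash
python3 d.py 77 0 278
```

```text
t 11.025 tcp [ 0.5303 -0.1837  0.476 ] shares [-0.002  0.011 -0.002]
yaw(y axis) deg 89.92527663208121 tilt [-0.     0.001 -1.   ] F [-0.2 -0.2 -0.4] grip 0.0004382374935684174 [-0.46  0.22  1.4   0.    1.52 -2.03]
tip hopper mm [ 76.   -5.3 277. ]
```

>>> apply_moves:
  rows:
    - [[0,0.006,0],[0,0,0]]
    - [[0,0.012,0],[0,0,0]]
    - [[0,0.018,0],[0,0,0]]

```text
time: 11.4
tcp_pos: [0.5303, -0.1773, 0.4761]
ee_rot: [[-1.0, 0.003, -0.0], [0.003, 1.0, -0.008], [0.0, -0.008, -1.0]]
contact_force: [-1.1, -12.9, -2.1]
gripper_width: 0.0005
finger_force: 6.2
```

>>> apply_moves:
  rows:
    - [[0,0.002,0],[0,0,0]]
    - [[0,0.002,0],[0,0,0]]
    - [[0,-0.05,0],[0,0,0]]
    - [[0,-0.05,-0.1],[0,0,0]]
    - [[0,-0.06,-0.2],[0,0,0]]
    - [[0.0,-0.16,-0.2],[0,0,0]]
    - [[0.0,-0.28,-0.2],[0,0,0]]
    - [[0.0,-0.4,-0.2],[0,0,0]]
    - [[0.0,-0.4,-0.2],[0,0,0]]

```text
time: 12.52
tcp_pos: [0.5301, -0.3789, 0.5735]
ee_rot: [[-1.0, 0.006, -0.002], [0.006, 1.0, 0.002], [0.002, 0.002, -1.0]]
contact_force: [-0.1, 0.4, -0.0]
gripper_width: 0.0002
finger_force: 0.0
```

```bash
python3 - <<'E'
from plant import optics
import cv2
a=optics.grab_frame('side')[180:440,200:460]; b=optics.grab_frame('top')[150:310,310:470]
import numpy as np
cv2.imwrite('pics/m4.png',np.hstack([cv2.resize(a,(400,400)),cv2.resize(b,(400,400))]))
E
```

```text
(no output)
```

View pics/m4.png

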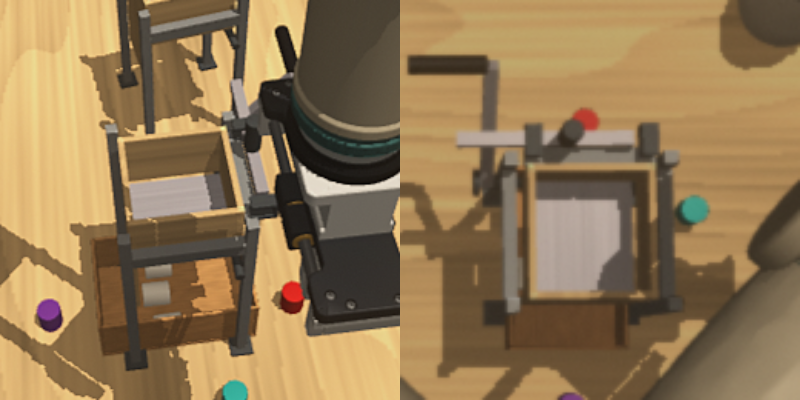

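The bolt now runs across in front of the lever (its end is at panel (457,138), and the knob has moved about 20 px, or roughly 39 mm). The door is shut, the props are in the carton and the arm is clear.

```bash
python3 -c "
from plant import arm; print(arm.hand_in())"
```

```text
the job is handed in; nothing more can be done
None
```

I handed the job in at about 12.6 s on the robot's clock. The camera pictures showed all three props in the carton, the loaded bin's door shut and its bolt across in front of the lever; I never touched the empty bin. The hand-in gave no verdict.

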